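# Start the camera hand bolt on the inspection crawler

### The arm

A 6-joint arm with a two-finger parallel gripper is mounted at the origin on the work surface. World frame = base frame: x ahead of the robot, y to its left, z up, the work surface at z = 0. Lengths are in m, angles in rad, forces in N, time in s.
With the tool pointing down it reaches from about 0.325 to 1 m from the base axis. Payload 5.1 kg.
Tool frame: the origin (TCP) lies at the very end of the fingers, on their centre line; the grasp point (between the pads) lies robot.grasp_offset behind it (robot.grasp_offset is the distance from the TCP to the grasp point, in m); y points along the fingers, x is the direction in which the jaws open and shut, and the axes are right-handed (so a half turn about y gives the same grasp; the last joint's range is limited). The gripper opens to 85 mm and grips with 20 to 120 N. Pads are 22 mm wide; open, the fingers measure 114 mm over their backs; the gripper's body (76 mm by 85 mm) begins 54 mm behind the grasp point. The pads swing forward as they close: fully open they stand 13 mm farther back than shut.
Start: joints at [-1.431, 0.124, 1.65, -0, 1.367, -0.083], TCP at [0.144, -0.634, 0.231] pointing down, gripper open.
Joint ranges: [-2.61, 2.61], [-1.02, 2.33], [0.03, 2.71], [-1.35, 4.49], [0.32, 2.68], [-2.91, 2.91]. Speed limits (rad/s): [2.57, 2.57, 3.14, 3.14, 3.14, 3.14].

### API

Orientations are given as a unit quaternion [w, x, y, z].
In Python, from bench import robot gives the robot as it stands. The module is installed in compiled form; this text tells all that it offers.
- The arm moves only by the tool move_arm, never from a script. Its argument "targets" is a list of rows, each an object with "delta_pos": the shift along the tool's x, y, z in cm, a list of three; "angular": the turn, a rotation vector about the tool's x, y, z in rad, a list of three; "grip": the opening, from 0 (shut) to 1 (fully open). A call has 1 to 5 rows; each row shifts and turns the commanded pose from where the row before left it, along the tool's axes as they then stand; what a row does not reach is not made up. A row lasts 1/10 s, in which the tool goes at most 50 mm and 8.59 degrees, less where a joint would pass 70% of its speed; a pose out of reach is approached as far as the arm can. A call with a gripper value outside its range is refused whole. The fingers move at their own pace and stop on an object; "squeeze" is the grip in N (left out, the last holds). Time passes only in rows, so rows that do not move let the fingers close. It gives the time, the measured TCP pose, the force and the opening at its end, in the units of the state.
- robot.read_state(): the state, without advancing time (a new reading comes with each control period).
- robot.grab_frame(name): name is "side" or "top" or "wrist"; returns the picture (420x560x3 uint8, red, green, blue); there is no depth.
- robot.camera_info(name): a dict with "fx", "fy", "cx", "cy" (pixels), "D" ([k1, k2, p1, p2, k3] as OpenCV has them; the pictures are not rectified), "extrinsics" (4x4, takes a point from camera to world coordinates). Camera axes: x right, y down, z forward; pixel columns grow to the right and rows downward; lengths in m; the calibration is good to about 2 mm. A picture is of the moment at which its call begins: read the wrist's pose just before it. camera_info takes no time and is no camera call; for the wrist camera it gives the pose at the moment of the call.
- robot.sign_off(): hands the job in, once; it reports no verdict.
The state is a dict: "t": time; "joints": joint angles; "joint_vel": joint speeds; "tau": joint torques, N m; "tool_pos": TCP position; "tcp_rot": TCP orientation; "force": force on the tool from outside, world axes, zero at the start; "ft_torque": the same for the moment, N m; "opening": finger opening in m.
Only numpy, scipy, OpenCV 4.12 (cv2) and the standard library are available. Lean on these libraries where they do the work, as an engineer would, in place of code of your own. Each camera call takes 0.05 s, during which the arm holds its last target.

### The job

The orange hand bolt stands through the yellow camera foot on the little tracked crawler, but its thread has not caught. Turn it backward (counter-clockwise seen from above) until it drops into the start of the thread, then forward (clockwise) one full turn from there, and finish with the bolt still gripped and held still at that point, without letting go. Leave the other kit where it lies.

Things in the scene. Friction and masses are not known exactly. Their poses are not given: they have to be found in the camera images.
- bolt_head (a point): Centre of the bolt's orange round knurled head: 36 mm across, 24 mm tall, axis vertical; 12 mm below its top. At the start it is 166 mm above the table, its underside 30 mm above the yellow foot plate; within 95 mm sideways nothing else stands higher than that plate. Grip it from above across the round, fingertips at most 10 mm below the underside. x axis along the white index line.
- bolt: The hand bolt, about 0.3 kg; origin on its axis at the head's underside, z up, x along the white index line on top. It turns with 0.05 N m of friction and drops by its own weight when free; a squeezing gripper also holds it up, so open the grip after every 0.5 rad or less to let it drop. It lifts 3 mm at most and cannot come out.
- turn (a joint): Bolt angle, rad, growing clockwise seen from above (forward), not wrapped; zero is arbitrary. It starts resting on the first thread. The drop comes 0.7 to 2.5 rad back from the start, over a gap 0.7 rad wide. Forward before the drop it jams after 0.5 to 2.3 rad. Once dropped it turns back only to the gap's end; forward it winds down 6 mm per turn.
- rise (a joint): Height of the bolt along its axis, m: 0 before the drop, about -0.006 just after it, and about -0.012 after one full turn forward from there.
- crawler: Small grey tracked inspection crawler, fixed to the table, about 320 x 256 mm, deck 95 mm up; origin on the bolt's axis at table height, x towards its camera, z up. Foot plate top 124 mm up; black camera head 150 mm tall, 98 to 146 mm along x.
- spanner_mid (a point): Bystander: small steel spanner, 110 x 24 x 7 mm, lying on the crawler's rear deck; leave it. Point at its centre.
- washer_mid (a point): Bystander: brass washer, 30 mm across, 5 mm thick, on the crawler's rear deck; leave it. Point at its centre.
- radio_mid (a point): Bystander: black hand radio lying flat, 58 x 115 x 34 mm plus a 70 mm aerial; leave it. Point at the middle of its body.
- canister_mid (a point): Bystander: olive filter canister with a yellow band, 108 mm across, 78 mm tall, standing; leave it. Point on its axis, 31 mm up.
- detector_mid (a point): Bystander: yellow gas detector lying flat, 75 x 130 x 42 mm; leave it. Point at its centre.
- lamp_mid (a point): Bystander: black and yellow hand lamp, 56 x 160 mm, 81 mm tall with its handle; leave it. Point in the middle of its body.

How it is judged:
On the way:
1. the bolt has been turned back and has dropped into the start of the thread (value of joint rise below -0.0045 m and value of joint turn below -0.6 rad), for 0.1 s.
At the end, for the whole second after the job is handed in: The bolt has gone one full turn forward from where it dropped (within about 0.5 rad), stands 9.5 to 14.5 mm lower than at the start, is still (under 0.1 rad/s) and is held by the fingers with more than 2 N; every bystander is within 30 mm of where it was (value of joint turn between 4.23 and 5.93 rad and value of joint rise between -0.0145 and -0.0095 m and contact force between the fingers and bolt above 2 N and velocity of joint turn between -0.1 and 0.1 rad/s and not (distance of spanner_mid from where it was at the start of the episode above 0.03 m) and not (distance of washer_mid from where it was at the start of the episode above 0.03 m) and not (distance of radio_mid from where it was at the start of the episode above 0.03 m) and not (distance of canister_mid from where it was at the start of the episode above 0.03 m) and not (distance of detector_mid from where it was at the start of the episode above 0.03 m) and not (distance of lamp_mid from where it was at the start of the episode above 0.03 m)); the arm keeps its last pose, push and grip.
It fails at once if another piece of kit was moved by more than 30 mm (distance of any of spanner_mid, washer_mid, radio_mid, canister_mid, detector_mid, lamp_mid from where it was at the start of the episode above 0.03 m).
It also fails if it takes over 72 s, if anything falls off the work surface, if the arm or the gripper's body presses on something with over 40 N, if the wrist force passes 120 N, or if a joint passes its speed limit or range.

## Working session

There is one attempt and no reset: what is moved stays moved. The work goes in short steps, Python scripts to look and compute and a tool call to move; the robot and the scene stay as the last step left them, time stands still between calls to the robot, and variables do not carry over. Pictures are saved under pics/ and viewed, and the job is handed in when it is done.

Besides the shell and the picture viewer there is one more tool, called as a command line: name --argument value ..., lists and objects as JSON in quotes. move_arm: Moves the arm, as the interface text tells. Its arguments: {"type":"object","properties":{"targets":{"type":"array","items":{"type":"object","properties":{"delta_pos":{"type":"array","items":{"type":"number"}},"angular":{"type":"array","items":{"type":"number"}},"grip":{"type":"number"}}}},"squeeze":{"type":"number"}},"required":["targets"]}

```bash
mkdir -p pics
python3 - <<'E'
from bench import robot
import cv2
s=robot.read_state()
print(s, robot.grasp_offset)
for n in ("side","top","wrist"):
    c=robot.camera_info(n); print(n,c)
    cv2.imwrite(f"pics/{n}0.png",robot.grab_frame(n)[:,:,::-1])
E
```

```text
{'t': 0.0, 'joints': array([-1.43062906e+00,  1.24518459e-01,  1.65168045e+00, -1.24174433e-06,
        1.36750340e+00, -8.26012177e-02]), 'joint_vel': array([-9.84119878e-04, -7.28260989e-04,  1.80750167e-04, -1.96739188e-04,
        1.41842665e-03,  6.45786328e-05]), 'tau': array([-2.52872687e-04, -4.23616576e+01, -3.65451837e+01, -1.26805497e-05,
        7.10211316e-03,  1.76924129e-06]), 'tool_pos': array([ 0.14348923, -0.63333415,  0.23004057]), 'tcp_rot': array([ 0.55299008, -0.55196667,  0.44186691, -0.44078157]), 'force': array([-0.32384565,  0.10434248,  0.12265453]), 'ft_torque': array([ 0.05971397, -0.03464567, -0.01671538]), 'opening': 0.08533391089607259} 0.0187
side {'fx': 382.3635674005218, 'fy': 382.3635674005218, 'cx': 281.6029075848802, 'cy': 214.60726735323658, 'D': array([-0.0116362,  0.       ,  0.       ,  0.       ,  0.       ]), 'extrinsics': array([[-0.80191347, -0.35860982,  0.47784283,  0.03190576],
       [-0.59733173,  0.46601664, -0.6527046 ,  0.67580315],
       [ 0.01138357, -0.8088433 , -0.58791405,  0.70321031],
       [ 0.        ,  0.        ,  0. 
[... 218 characters left out ...]
sics': array([[ 0.00734568, -0.99732011,  0.07279179,  0.45553362],
       [-0.99994429, -0.00677416,  0.00809516, -0.00479873],
       [-0.00758036, -0.0728472 , -0.99731431,  1.21042364],
       [ 0.        ,  0.        ,  0.        ,  1.        ]])}
wrist {'fx': 301.62412787787383, 'fy': 301.62412787787383, 'cx': 275.06936492706376, 'cy': 210.478761544715, 'D': array([-0.05765605,  0.        ,  0.        ,  0.        ,  0.        ]), 'extrinsics': array([[ 0.22087023, -0.93773617, -0.26808063,  0.21238545],
       [-0.97529999, -0.21306756, -0.05824208, -0.61839678],
       [-0.00250358,  0.27432298, -0.96163436,  0.37397574],
       [ 0.        ,  0.        ,  0.        ,  1.        ]])}
```

View pics/top0.png

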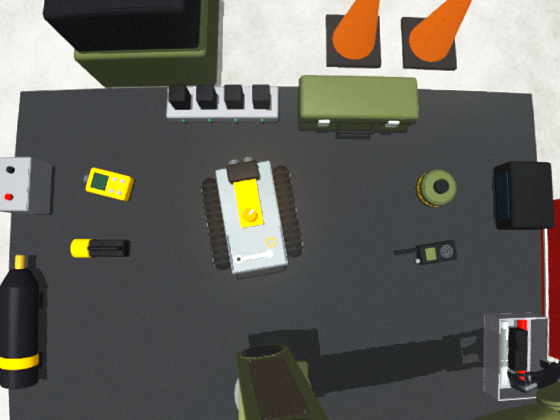

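View pics/side0.png

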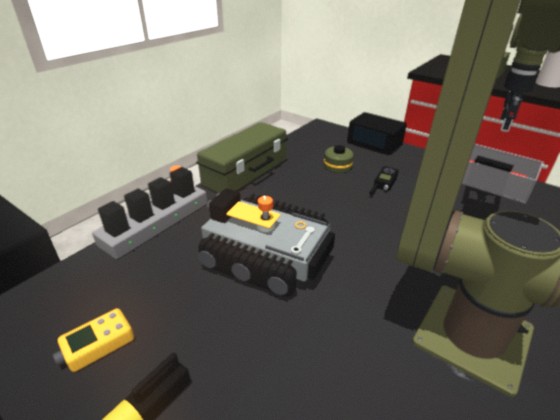

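The top view shows the bolt head near (250,214) on the crawler, with its camera end at (242,170). The side view shows it near (265,204). Next I'll segment the orange head and triangulate it.

```bash
cat > h.py <<'E'
import numpy as np, cv2
from bench import robot
def ray(c,uv):
    K=np.array([[c["fx"],0,c["cx"]],[0,c["fy"],c["cy"]],[0,0,1]])
    p=cv2.undistortPoints(np.array([[uv]],float),K,np.array(c["D"]))[0,0]
    E=c["extrinsics"]; d=E[:3,:3]@np.array([p[0],p[1],1]); return E[:3,3],d/np.linalg.norm(d)
def atz(c,uv,z):
    o,d=ray(c,uv); return o+d*(z-o[2])/d[2]
def tri(rs):
    A=np.zeros((3,3));b=np.zeros(3)
    for o,d in rs:
        P=np.eye(3)-np.outer(d,d);A+=P;b+=P@o
    x=np.linalg.solve(A,b); return x,[np.linalg.norm((np.eye(3)-np.outer(d,d))@(x-o)) for o,d in rs]
E
python3 - <<'E'
from h import *
R=[]
for n,(x0,x1,y0,y1) in {"top":(230,270,195,235),"side":(250,280,190,225)}.items():
    im=cv2.imread(f"pics/{n}0.png"); h=cv2.cvtColor(im,cv2.COLOR_BGR2HSV)
    m=cv2.inRange(h,(4,150,80),(18,255,255)); q=np.zeros_like(m); q[y0:y1,x0:x1]=m[y0:y1,x0:x1]
    N,l,st,ce=cv2.connectedComponentsWithStats(q); i=1+np.argmax(st[1:,4]); print(n,st[i],ce[i])
    c=robot.camera_info(n); uv=st[i][:2]+(st[i][2:4]-1)/2; R.append(ray(c,ce[i])); print(uv,atz(c,ce[i],.166))
    cv2.imwrite(f"pics/{n}c.png",cv2.resize(im[y0-40:y1+60,x0-60:x1+60],None,fx=4,fy=4,interpolation=cv2.INTER_CUBIC))
print(tri(R))
c=robot.camera_info("top"); a=atz(c,(242.5,172),.15)
print(a)
E
```

```text
top [253 218   3   3   3] [254. 219.]
[254. 219.] [0.51630358 0.05151195 0.166     ]
side [257 196  17  16 203] [264.99507389 203.33497537]
[265.  203.5] [0.52980231 0.06633664 0.166     ]
(array([0.52443226, 0.0575017 , 0.16252106]), [np.float64(0.009792627251793905), np.float64(0.009792627251793754)])
[0.64388409 0.08481086 0.15      ]
```

View pics/topc.png

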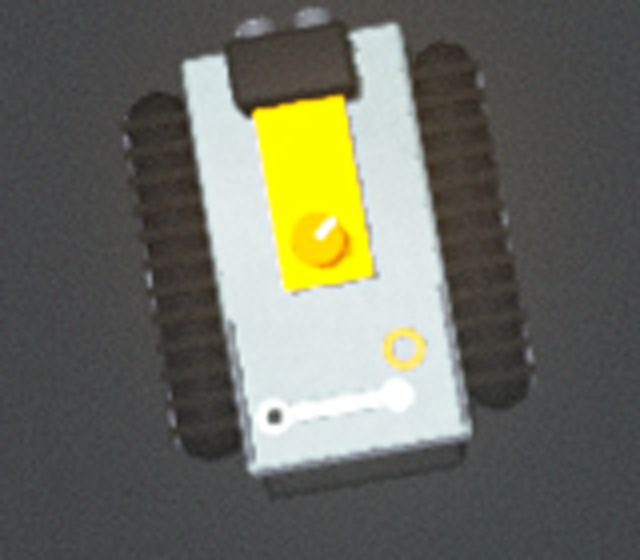

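Run:
```python
from h import *
from scipy.spatial.transform import Rotation as Ro
ct,cs=robot.camera_info("top"),robot.camera_info("side")
print("top@.178",atz(ct,(250.0,214.5),.178), "tri",tri([ray(ct,(250,215)),ray(cs,(265,203.4))]))
print("side@.166",atz(cs,(265,203.4),.166))
print("crawler dir", atz(ct,(170+185/4,155+60/4),.095),atz(ct,(170+250/4,155+475/4),.095), atz(ct,(170+405/4,155+25/4),.095),atz(ct,(170+470/4,155+440/4),.095))
s=robot.read_state(); q=s["tcp_rot"]; R=Ro.from_quat([q[1],q[2],q[3],q[0]]).as_matrix(); print(R.round(3))
```

```text
top@.178 [0.52725012 0.06139753 0.178     ] tri (array([0.52885063, 0.06367208, 0.16447699]), [np.float64(0.002428516285548946), np.float64(0.002428516285548809)])
side@.166 [0.5296133  0.06655302 0.166     ]
crawler dir [0.65913637 0.16432509 0.095     ] [0.36707489 0.1138364  0.095     ] [0.68499113 0.00817311 0.095     ] [ 0.39271773 -0.03929524  0.095     ]
[[ 0.221 -0.     0.975]
 [-0.975  0.002  0.221]
 [-0.002 -1.     0.   ]]
```

View pics/sidec.png

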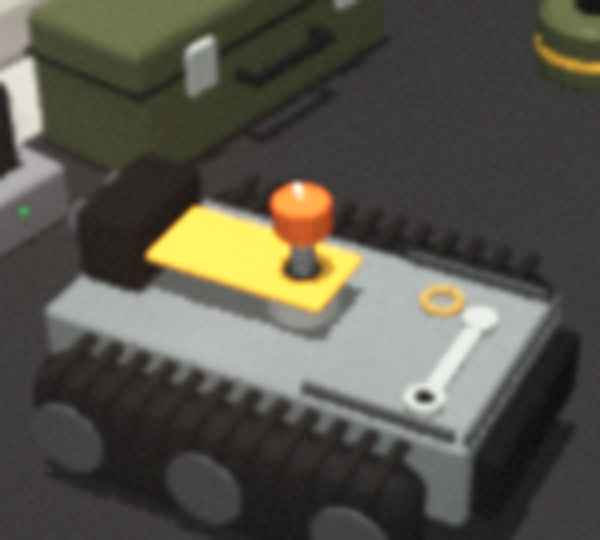

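View pics/wrist0.png

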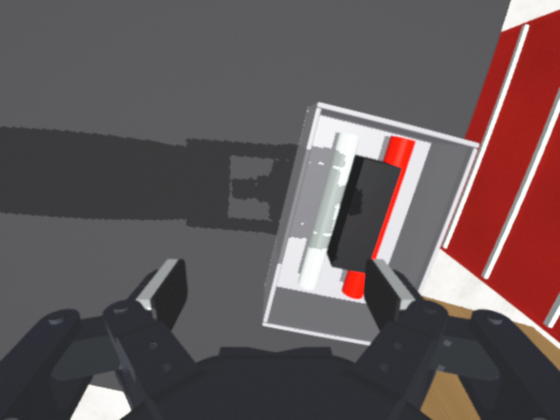

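move_arm --targets '[{"delta_pos": [-3.5, -0.3, 3.1], "angular": [0, 0, 0], "grip": 1}, {"delta_pos": [-3.5, -0.3, 3.1], "angular": [0, 0, 0], "grip": 1}, {"delta_pos": [-3.5, -0.3, 3.1], "angular": [0, 0, 0], "grip": 1}, {"delta_pos": [-3.5, -0.3, 3.1], "angular": [0, 0, 0], "grip": 1}, {"delta_pos": [-3.5, -0.3, 3.1], "angular": [0, 0, 0], "grip": 1}]' --squeeze 40

```text
t: 0.65
tool_pos: [0.2565, -0.4271, 0.246]
tcp_rot: [0.553, -0.552, 0.442, -0.441]
force: [0.9, -1.3, 0.7]
opening: 0.0855
```

move_arm --targets '[{"delta_pos": [-3.5, -0.3, 3.1], "angular": [0, 0, 0], "grip": 1}, {"delta_pos": [-3.5, -0.3, 3.1], "angular": [0, 0, 0], "grip": 1}, {"delta_pos": [-3.5, -0.3, 3.1], "angular": [0, 0, 0], "grip": 1}, {"delta_pos": [-3.5, -0.3, 3.1], "angular": [0, 0, 0], "grip": 1}, {"delta_pos": [-3.5, -0.3, 3.1], "angular": [0, 0, 0], "grip": 1}]'

```text
t: 1.15
tool_pos: [0.3689, -0.2222, 0.2613]
tcp_rot: [0.552, -0.552, 0.441, -0.442]
force: [0.9, -0.6, -0.2]
opening: 0.0849
```

move_arm --targets '[{"delta_pos": [-3.5, 0, 3.1], "angular": [0, 0, 0], "grip": 1}, {"delta_pos": [-3.5, 0, 3.1], "angular": [0, 0, 0], "grip": 1}, {"delta_pos": [-3.5, 0, 3.1], "angular": [0, 0, 0], "grip": 1}, {"delta_pos": [-3.5, 0, 3.1], "angular": [0, 0, 0], "grip": 1}, {"delta_pos": [0, 0, 0], "angular": [0, 0, 0], "grip": 1}]'

```text
t: 1.65
tool_pos: [0.4598, -0.0558, 0.261]
tcp_rot: [0.555, -0.554, 0.44, -0.439]
force: [-0.5, 0.2, -0.3]
opening: 0.0852
```

move_arm --targets '[{"delta_pos": [-3.4, 0, 3.1], "angular": [0, 0, 0], "grip": 1}, {"delta_pos": [-3.4, 0, 3.1], "angular": [0, 0, 0], "grip": 1}, {"delta_pos": [-3.3, 0, 3.1], "angular": [0, 0, 0], "grip": 1}, {"delta_pos": [0, 0, 0], "angular": [0, -0.145, 0], "grip": 1}, {"delta_pos": [0, 0, 0], "angular": [0, -0.145, 0], "grip": 1}]'

```text
t: 2.15
tool_pos: [0.5271, 0.0596, 0.2606]
tcp_rot: [-0.611, 0.612, -0.355, 0.354]
force: [0.0, 0.6, -0.4]
opening: 0.0857
```

move_arm --targets '[{"delta_pos": [0, 0, 0], "angular": [0, -0.145, 0], "grip": 1}, {"delta_pos": [0, 0, 0], "angular": [0, -0.145, 0], "grip": 1}, {"delta_pos": [0, 0, 0], "angular": [0, -0.145, 0], "grip": 1}, {"delta_pos": [0, 0, 0], "angular": [0, -0.145, 0], "grip": 1}, {"delta_pos": [0, 0, 0], "angular": [0, -0.145, 0], "grip": 1}]'

```text
t: 2.65
tool_pos: [0.5267, 0.0582, 0.2609]
tcp_rot: [-0.697, 0.698, -0.116, 0.115]
force: [0.4, -0.4, -0.9]
opening: 0.0854
```

move_arm --targets '[{"delta_pos": [0, 0, 0], "angular": [0, -0.145, 0], "grip": 1}, {"delta_pos": [0, 0, 0], "angular": [0, -0.145, 0], "grip": 1}, {"delta_pos": [0, 0, 0], "angular": [0, 0, 0], "grip": 1}]'

```text
t: 2.95
tool_pos: [0.5267, 0.0583, 0.261]
tcp_rot: [-0.707, 0.707, -0.016, 0.015]
force: [-0.4, -0.4, -0.7]
opening: 0.0855
```

Run:
```python
from h import *
from scipy.spatial.transform import Rotation as Ro
s=robot.read_state(); q=s["tcp_rot"]; R=Ro.from_quat([q[1],q[2],q[3],q[0]]).as_matrix(); print(R.round(3),s["tool_pos"],s["joints"].round(3))
print(robot.camera_info("wrist"))
cv2.imwrite("pics/wrist1.png",robot.grab_frame("wrist")[:,:,::-1])
```

```text
[[ 0.999 -0.001  0.044]
 [-0.044 -0.     0.999]
 [-0.001 -1.    -0.   ]] [0.52673767 0.05828318 0.26099803] [ 0.009 -0.161  1.881 -0.     1.422  0.053]
{'fx': 301.62412787787383, 'fy': 301.62412787787383, 'cx': 275.06936492706376, 'cy': 210.478761544715, 'D': array([-0.05765605,  0.        ,  0.        ,  0.        ,  0.        ]), 'extrinsics': array([[ 9.99028447e-01, -4.23543203e-02, -1.21767503e-02,
         5.30644562e-01],
       [-4.40698994e-02, -9.60606902e-01, -2.74394285e-01,
         1.27902525e-01],
       [-7.52869039e-05,  2.74664324e-01, -9.61540172e-01,
         4.04767989e-01],
       [ 0.00000000e+00,  0.00000000e+00,  0.00000000e+00,
         1.00000000e+00]])}
```

View pics/wrist1.png

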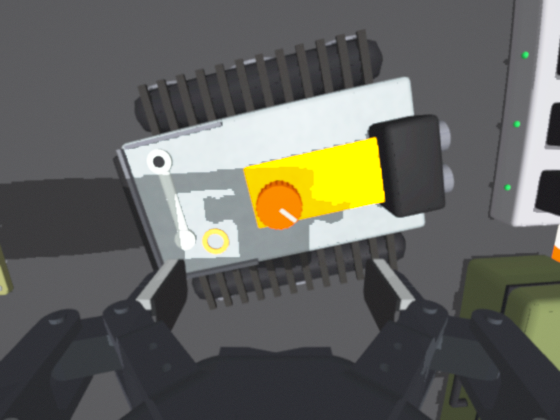

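The wrist picture shows the orange head centred near (279,205), with the index line pointing to about (296,220). The spanner and washer lie behind it. I'll refine the centre from this view.

```bash
cat >> h.py <<'E'
def orange(im,box):
    x0,x1,y0,y1=box
    h=cv2.cvtColor(im,cv2.COLOR_BGR2HSV); m=cv2.inRange(h,(3,120,60),(17,255,255)); q=np.zeros_like(m); q[y0:y1,x0:x1]=m[y0:y1,x0:x1]
    cs,_=cv2.findContours(q,cv2.RETR_EXTERNAL,cv2.CHAIN_APPROX_NONE); c=max(cs,key=cv2.contourArea)
    hull=cv2.convexHull(c); M=cv2.moments(hull); return np.array([M["m10"]/M["m00"],M["m01"]/M["m00"]]),M["m00"],cv2.boundingRect(hull),cv2.fitEllipse(c)
E
python3 - <<'E'
from h import *
im=cv2.imread("pics/wrist1.png"); o=orange(im,(240,320,165,245)); print(o)
c=robot.camera_info("wrist")
for z in(.166,.172,.178): print(z,atz(c,o[0],z))
print(tri([ray(c,o[0]),ray(robot.camera_info("top"),(250,214.7)),ray(robot.camera_info("side"),(265,203.4))]))
a,b=atz(c,(280,210),.178),atz(c,(297,221),.178); print("line",np.degrees(np.arctan2(*(b-a)[1::-1])))
E
```

```text
(array([278.74685764, 205.19701842]), 1710.5, (256, 181, 46, 49), ((278.1737060546875, 204.2947998046875), (43.43706130981445, 47.35973358154297), 11.838059425354004))
0.166 [0.53089116 0.06419612 0.166     ]
0.172 [0.53088999 0.06579841 0.172     ]
0.178 [0.53088881 0.06740069 0.178     ]
(array([0.53001729, 0.06340979, 0.16376048]), [np.float64(0.0008930415145918167), np.float64(0.0025473173308274725), np.float64(0.0017083923197701763)])
line -36.513572962646286
```

move_arm --targets '[{"delta_pos": [0.32, 2.3, 0.64], "angular": [0, 0, 0], "grip": 1}, {"delta_pos": [0, 2.3, 0], "angular": [0, 0, 0], "grip": 1}, {"delta_pos": [0, 2.3, 0], "angular": [0, 0, 0], "grip": 1}, {"delta_pos": [0, 2.3, 0], "angular": [0, 0, 0], "grip": 1}, {"delta_pos": [0, 0, 0], "angular": [0, 0, 0], "grip": 1}]'

```text
t: 3.5
tool_pos: [0.5278, 0.0648, 0.1652]
tcp_rot: [-0.707, 0.707, -0.019, 0.013]
force: [-0.1, 0.8, 0.2]
opening: 0.0853
```

Run:
```python
from h import *
c=robot.camera_info("wrist"); im=robot.grab_frame("wrist")[:,:,::-1].copy()
cv2.imwrite("pics/wrist2.png",im); print(robot.read_state()["tool_pos"])
o=orange(im,(200,360,150,380)); print(o)
for z in(.166,.178): print(z,atz(c,o[0],z))
```

```text
[0.52915963 0.06487612 0.16756189]
(array([278.8885759 , 265.27824726]), 4792.5, (242, 224, 76, 82), ((278.18231201171875, 263.7713317871094), (72.7954330444336, 79.93236541748047), 15.967591285705566))
0.166 [0.53057877 0.06387609 0.166     ]
0.178 [0.5307689  0.06979871 0.178     ]
```

View pics/wrist2.png

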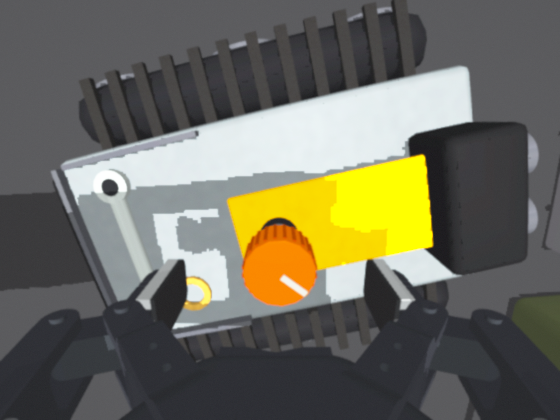

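```bash
cat >> h.py <<'E'
from scipy.optimize import least_squares
def proj(c,P):
    K=np.array([[c["fx"],0,c["cx"]],[0,c["fy"],c["cy"]],[0,0,1]]);E=np.linalg.inv(c["extrinsics"])
    return cv2.projectPoints(np.asarray(P,float),cv2.Rodrigues(E[:3,:3])[0],E[:3,3],K,np.array(c["D"]))[0][:,0]
def bbmodel(c,x,y,zc):
    a=np.linspace(0,2*np.pi,120); P=[[x+.018*np.cos(t),y+.018*np.sin(t),zc+s] for t in a for s in(-.012,.012)]
    hull=cv2.convexHull(proj(c,P).astype(np.float32)); M=cv2.moments(hull); return np.array([M["m10"]/M["m00"],M["m01"]/M["m00"]]),M["m00"]
def fit(obs,z=None,x0=(.53,.065)):
    # obs: list (cam, centroid)
    f=lambda p: np.concatenate([bbmodel(c,p[0],p[1],z if z else p[2])[0]-u for c,u in obs])
    r=least_squares(f,list(x0)+([] if z else [.166]),diff_step=1e-4); return r.x,r.fun
E
python3 - <<'E'
from h import *
c=robot.camera_info("wrist"); im=cv2.imread("pics/wrist2.png"); o=orange(im,(200,360,150,380))
r=fit([(c,o[0])],.166); print(r, bbmodel(c,*r[0],.166)[1],o[1])
cs=robot.camera_info("side"); os=orange(cv2.imread("pics/side0.png"),(250,285,190,225)); print(os[:3])
print(fit([(cs,os[0])],.166), fit([(c,o[0]),(cs,os[0])]))
print(c["extrinsics"][:3,3])
E
```

```text
(array([0.53189972, 0.06420689]), array([6.31833302e-07, 1.13024748e-06])) 4755.570346196997 4792.5
(array([265.09590101, 202.92884764]), 215.5, (257, 195, 17, 17))
(array([0.53080687, 0.06465835]), array([-1.27416911e-06,  3.11560655e-07])) (array([0.53188123, 0.06363395, 0.16487785]), array([-0.00841794,  0.01540929, -0.07322987,  0.04047187]))
[0.5336268  0.13449913 0.31131054]
```

move_arm --targets '[{"delta_pos": [0.2, 2.1, -0.05], "angular": [0, 0, 0], "grip": 1}, {"delta_pos": [0, 0, 0], "angular": [0, 0, 0], "grip": 0.6}, {"delta_pos": [0, 0, 0], "angular": [0, 0, 0], "grip": 0.6}, {"delta_pos": [0, 0, 0], "angular": [0, 0, 0], "grip": 0.6}]'

```text
t: 3.95
tool_pos: [0.5333, 0.0646, 0.1501]
tcp_rot: [0.707, -0.707, 0.014, -0.016]
force: [-0.1, -0.2, 1.2]
opening: 0.0515
```

move_arm --targets '[{"delta_pos": [0, 0, 0], "angular": [0, 0, 0], "grip": 0.3}, {"delta_pos": [0, 0, 0], "angular": [0, 0, 0], "grip": 0.3}, {"delta_pos": [0, 0, 0], "angular": [0, 0, 0], "grip": 0.3}]' --squeeze 30

```text
t: 4.25
tool_pos: [0.5299, 0.0648, 0.1499]
tcp_rot: [-0.707, 0.707, -0.018, 0.013]
force: [-13.4, 0.5, 10.8]
opening: 0.0351
```

Run:
```python
from h import *
s=robot.read_state(); print({k:np.round(s[k],4) for k in("t","tool_pos","force","ft_torque","opening","joints")})
im=robot.grab_frame("wrist")[:,:,::-1].copy()
cv2.imwrite("pics/wrist3.png",im)
```

```text
{'t': np.float64(4.25), 'tool_pos': array([0.5299, 0.0648, 0.1499]), 'force': array([-13.4215,   0.4966,  10.798 ]), 'ft_torque': array([-0.0723,  2.2035, -0.0028]), 'opening': np.float64(0.0351), 'joints': array([ 2.1000e-02, -6.3200e-02,  1.9827e+00,  2.0000e-04,  1.2292e+00,
        6.3800e-02])}
```

View pics/wrist3.png

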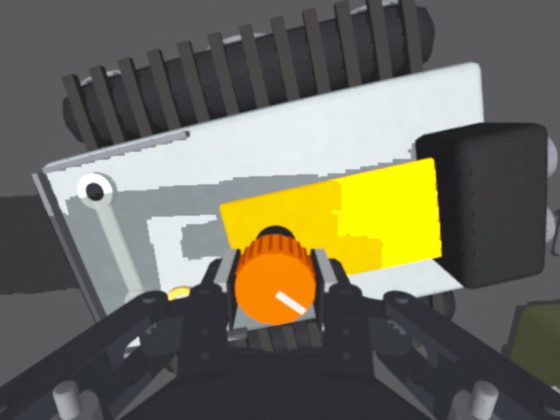

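The bolt is gripped: opening is 35 mm and the fingers straddle the head at (275,285). Force x is -13 N, so the tool is about 3 mm too far along +x. I'll shift it while gripped to remove the side load.

move_arm --targets '[{"delta_pos": [-0.3, 0, 0], "angular": [0, 0, 0], "grip": 0.3}, {"delta_pos": [0, 0, 0], "angular": [0, 0, 0], "grip": 0.3}]'

```text
t: 4.5
tool_pos: [0.5298, 0.0648, 0.1502]
tcp_rot: [0.707, -0.707, 0.015, -0.016]
force: [-3.1, 0.1, 6.0]
opening: 0.035
```

```bash
cat >> h.py <<'E'
def st():
    s=robot.read_state(); print({k:np.round(s[k],4).tolist() for k in("t","tool_pos","force","ft_torque","opening")}, "j6",round(s["joints"][5],3),"yaw",round(-2*np.arctan2(s["tcp_rot"][2],s["tcp_rot"][1]),3))
    return s
E
python3 -c "from h import *;st()"
```

```text
{'t': 4.5, 'tool_pos': [0.5298, 0.0648, 0.1502], 'force': [-3.0958, 0.1421, 5.9521], 'ft_torque': [-0.0113, 0.7411, 0.0148], 'opening': 0.035} j6 0.064 yaw -6.242
```

move_arm --targets '[{"delta_pos": [-0.06, 0, 0], "angular": [0, -0.15, 0], "grip": 0.3}, {"delta_pos": [0, 0, 0], "angular": [0, -0.15, 0], "grip": 0.3}, {"delta_pos": [0, 0, 0], "angular": [0, -0.15, 0], "grip": 0.3}, {"delta_pos": [0, 0, 0], "angular": [0, 0, 0], "grip": 0.3}]'

```text
t: 4.9
tool_pos: [0.53, 0.0648, 0.1501]
tcp_rot: [-0.692, 0.693, 0.144, -0.142]
force: [-1.1, 0.3, 6.0]
opening: 0.0352
```

Run:
```python
from h import *
st()
im=robot.grab_frame("wrist")[:,:,::-1].copy(); cv2.imwrite("pics/wrist4.png",im)
im=robot.grab_frame("side")[:,:,::-1].copy(); cv2.imwrite("pics/side4.png",im); print(orange(im,(240,295,185,235))[:3])
```

```text
{'t': 4.9, 'tool_pos': [0.53, 0.0648, 0.1501], 'force': [-1.1369, 0.2729, 5.9559], 'ft_torque': [-0.0091, 0.3402, 0.1233], 'opening': 0.0352} j6 -0.386 yaw -0.41
(array([264.41046832, 203.59687787]), 181.5, (258, 196, 14, 17))
```

View pics/wrist4.png

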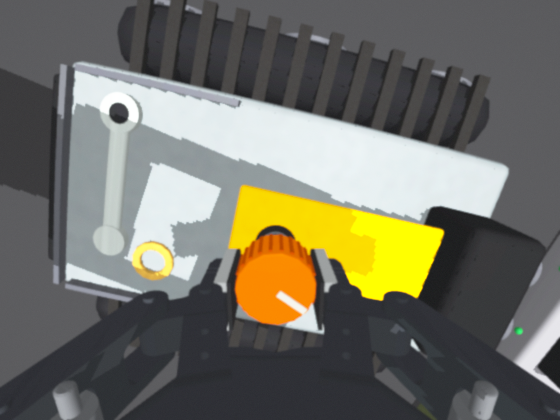

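View pics/side4.png

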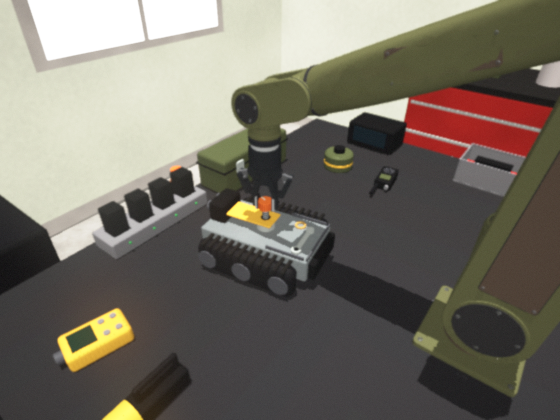

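The index line kept its place in the gripper frame, near (295,303), so the bolt turns with the fingers. The drop comes at 0.7 rad back at the earliest, so I'll turn 0.45 rad more and then open.

move_arm --targets '[{"delta_pos": [0, 0, 0], "angular": [0, -0.15, 0], "grip": 0.3}, {"delta_pos": [0, 0, 0], "angular": [0, -0.15, 0], "grip": 0.3}, {"delta_pos": [0, 0, 0], "angular": [0, -0.15, 0], "grip": 0.3}, {"delta_pos": [0, 0, 0], "angular": [0, 0, 0], "grip": 0.3}]'

```text
t: 5.4
tool_pos: [0.5301, 0.0649, 0.1497]
tcp_rot: [-0.643, 0.644, 0.294, -0.292]
force: [0.4, -0.4, 5.2]
opening: 0.035
```

Run:
```python
from h import *
st()
im=robot.grab_frame("wrist")[:,:,::-1].copy(); cv2.imwrite("pics/wrist5a.png",im); print(orange(im,(200,360,150,380))[:3])
```

```text
{'t': 5.4, 'tool_pos': [0.5301, 0.0649, 0.1497], 'force': [0.4163, -0.4394, 5.1633], 'ft_torque': [0.0724, -0.0281, 0.172], 'opening': 0.035} j6 -0.834 yaw -0.857
(array([275.17412977, 279.02923633]), 5951.5, (234, 233, 83, 91))
```

move_arm --targets '[{"delta_pos": [0, 0, 0], "angular": [0, 0, 0], "grip": 0.6}, {"delta_pos": [0, 0, 0], "angular": [0, 0, 0], "grip": 0.6}, {"delta_pos": [0, 0, 0], "angular": [0, 0, 0], "grip": 0.6}]'

```text
t: 5.75
tool_pos: [0.5282, 0.0647, 0.1475]
tcp_rot: [0.644, -0.643, -0.293, 0.294]
force: [0.1, -0.7, -0.4]
opening: 0.0514
```

Run:
```python
from h import *
st()
im=robot.grab_frame("wrist")[:,:,::-1].copy(); cv2.imwrite("pics/wrist5.png",im); print(orange(im,(200,360,150,380))[:3])
im=robot.grab_frame("side")[:,:,::-1].copy(); cv2.imwrite("pics/side5.png",im); print(orange(im,(240,295,185,235))[:3])
```

```text
{'t': 5.75, 'tool_pos': [0.5282, 0.0647, 0.1475], 'force': [0.0967, -0.6744, -0.3988], 'ft_torque': [0.0096, -0.004, -0.0108], 'opening': 0.0514} j6 -0.834 yaw 5.429
(array([277.66337837, 284.95277571]), 6031.5, (236, 239, 84, 92))
(array([264.98650794, 203.5484127 ]), 210.0, (257, 196, 17, 17))
```

View pics/wrist5.png

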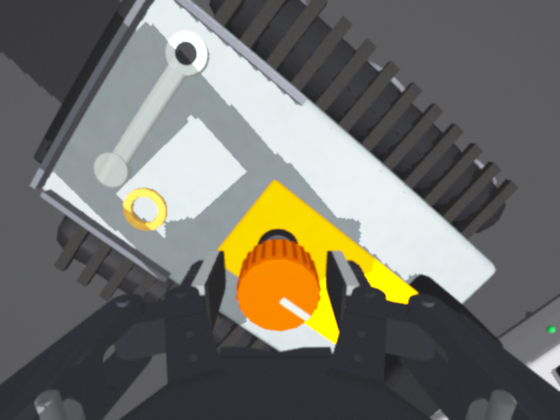

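```bash
cat >> h.py <<'E'
def zs(c,u,xy=(.5305,.0643)):
    return least_squares(lambda p:bbmodel(c,xy[0],xy[1],p[0])[0]-u,[.166],diff_step=1e-4).x[0]
def look(k):
    st()
    c=robot.camera_info("wrist");im=robot.grab_frame("wrist")[:,:,::-1].copy(); cv2.imwrite(f"pics/wrist{k}.png",im); ow=orange(im,(200,360,150,380))
    im=robot.grab_frame("side")[:,:,::-1].copy(); cv2.imwrite(f"pics/side{k}.png",im); cs=robot.camera_info("side"); os=orange(im,(240,295,185,235))
    print(ow[:2],os[:2],"zside",zs(cs,os[0]),"zwrist",zs(c,ow[0]))
E
python3 - <<'E'
from h import *
cs=robot.camera_info("side"); 
for n in("0","5"): print(zs(cs,orange(cv2.imread(f"pics/side{n}.png"),(240,295,185,235))[0]))
print(zs(robot.camera_info("wrist"),(277.66,284.95)))
E
```

```text
0.16594373792987557
0.16408103221048714
0.16522564491012875
```

move_arm --targets '[{"delta_pos": [0, 0, 0], "angular": [0, 0, 0], "grip": 0.3}, {"delta_pos": [0, 0, 0], "angular": [0, 0, 0], "grip": 0.3}, {"delta_pos": [0, 0, 0], "angular": [0, 0, 0], "grip": 0.3}, {"delta_pos": [0, 0, 0], "angular": [0, -0.15, 0], "grip": 0.3}, {"delta_pos": [0, 0, 0], "angular": [0, -0.15, 0], "grip": 0.3}]'

```text
t: 6.35
tool_pos: [0.5292, 0.0653, 0.1484]
tcp_rot: [0.591, -0.591, -0.389, 0.388]
force: [2.7, 4.3, -1.9]
opening: 0.0349
```

move_arm --targets '[{"delta_pos": [0, 0, 0], "angular": [0, -0.15, 0], "grip": 0.3}, {"delta_pos": [0, 0, 0], "angular": [0, 0, 0], "grip": 0.3}, {"delta_pos": [0, 0, 0], "angular": [0, 0, 0], "grip": 0.6}, {"delta_pos": [0, 0, 0], "angular": [0, 0, 0], "grip": 0.6}, {"delta_pos": [0, 0, 0], "angular": [0, 0, 0], "grip": 0.6}]'

```text
t: 6.85
tool_pos: [0.5285, 0.0643, 0.1481]
tcp_rot: [-0.562, 0.562, 0.429, -0.43]
force: [0.6, -0.5, -0.0]
opening: 0.0514
```

```bash
python3 -c "from h import *;look(6)"
```

```text
{'t': 6.85, 'tool_pos': [0.5285, 0.0643, 0.1481], 'force': [0.5693, -0.5025, -0.0329], 'ft_torque': [0.0043, -0.0019, 0.0156], 'opening': 0.0514} j6 -1.285 yaw -1.305
(array([277.10685063, 284.22301225]), 5907.0) (array([265.76896846, 203.52600171]), 195.5) zside 0.16410750870623395 zwrist 0.1651650138622619
```

View pics/wrist6.png

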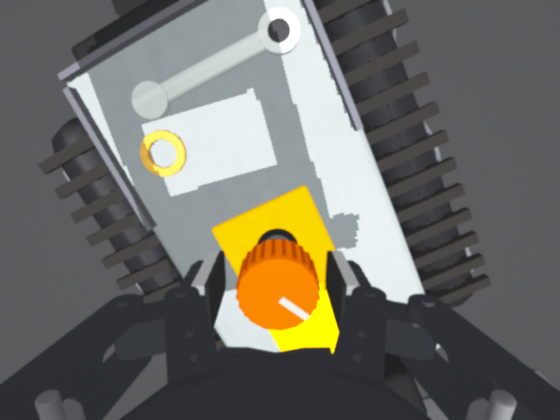

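move_arm --targets '[{"delta_pos": [0, 0, 0], "angular": [0, 0, 0], "grip": 0.3}, {"delta_pos": [0, 0, 0], "angular": [0, 0, 0], "grip": 0.3}, {"delta_pos": [0, 0, 0], "angular": [0, 0, 0], "grip": 0.3}, {"delta_pos": [0, 0, 0], "angular": [0, -0.15, 0], "grip": 0.3}, {"delta_pos": [0, 0, 0], "angular": [0, -0.15, 0], "grip": 0.3}]'

```text
t: 7.45
tool_pos: [0.5289, 0.065, 0.1481]
tcp_rot: [-0.489, 0.489, 0.511, -0.51]
force: [2.4, 2.6, -3.7]
opening: 0.035
```

move_arm --targets '[{"delta_pos": [0, 0, 0], "angular": [0, 0, 0], "grip": 0.3}, {"delta_pos": [0, 0, 0], "angular": [0, 0, 0], "grip": 0.6}, {"delta_pos": [0, 0, 0], "angular": [0, 0, 0], "grip": 0.6}, {"delta_pos": [0, 0, 0], "angular": [0, 0, 0], "grip": 0.6}]'

```text
t: 7.85
tool_pos: [0.5288, 0.0644, 0.1484]
tcp_rot: [0.491, -0.491, -0.508, 0.509]
force: [0.8, -0.4, -0.5]
opening: 0.0513
```

```bash
python3 -c "from h import *;look(7)"
```

```text
{'t': 7.85, 'tool_pos': [0.5288, 0.0644, 0.1484], 'force': [0.7753, -0.4307, -0.5235], 'ft_torque': [0.0698, 0.0101, 0.0151], 'opening': 0.0513} j6 -1.585 yaw 4.678
(array([276.5843985 , 283.19090103]), 5828.5) (array([267.36936937, 203.36486486]), 148.0) zside 0.16451812267543037 zwrist 0.16479961763327156
```

View pics/wrist7.png

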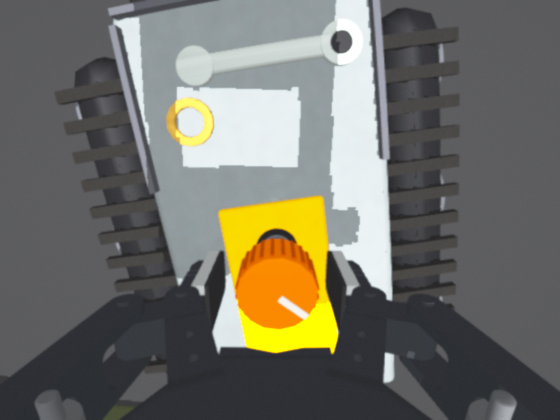

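move_arm --targets '[{"delta_pos": [0, 0, 0], "angular": [0, 0, 0], "grip": 0.3}, {"delta_pos": [0, 0, 0], "angular": [0, 0, 0], "grip": 0.3}, {"delta_pos": [0, 0, 0], "angular": [0, 0, 0], "grip": 0.3}, {"delta_pos": [0, 0, 0], "angular": [0, -0.15, 0], "grip": 0.3}, {"delta_pos": [0, 0, 0], "angular": [0, -0.15, 0], "grip": 0.3}]'

```text
t: 8.45
tool_pos: [0.5288, 0.0648, 0.1476]
tcp_rot: [-0.407, 0.408, 0.578, -0.578]
force: [2.2, 1.6, -4.6]
opening: 0.0353
```

move_arm --targets '[{"delta_pos": [0, 0, 0], "angular": [0, 0, 0], "grip": 0.3}, {"delta_pos": [0, 0, 0], "angular": [0, 0, 0], "grip": 0.6}, {"delta_pos": [0, 0, 0], "angular": [0, 0, 0], "grip": 0.6}, {"delta_pos": [0, 0, 0], "angular": [0, 0, 0], "grip": 0.6}]'

```text
t: 8.85
tool_pos: [0.5289, 0.0646, 0.1487]
tcp_rot: [0.41, -0.41, -0.576, 0.576]
force: [-0.5, 0.4, 0.0]
opening: 0.051
```

```bash
python3 -c "from h import *;look(8)"
```

```text
{'t': 8.85, 'tool_pos': [0.5289, 0.0646, 0.1487], 'force': [-0.473, 0.385, 0.0085], 'ft_torque': [0.0152, -0.0643, 0.0242], 'opening': 0.051} j6 -1.885 yaw 4.378
(array([275.80555296, 276.83599465]), 5354.5) (array([269.2568306, 205.0564663]), 91.5) zside 0.15928982345257742 zwrist 0.15953959623134617
```

View pics/wrist8.png

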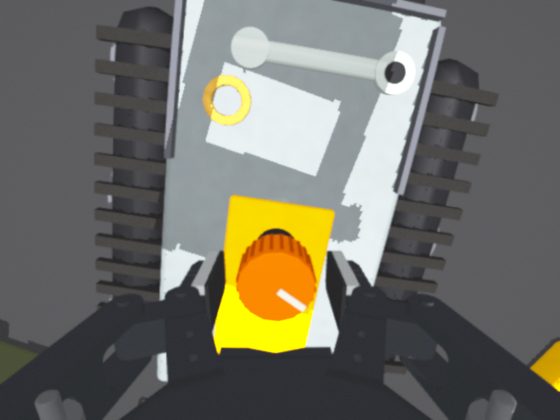

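Both views put the head at 159.4 mm, about 5.3 mm lower than before, so the bolt has dropped. The index line still lies in the same gripper direction, at (278,290) to (303,307). I'll follow it down 6 mm, take one more open look, then grip and wind forward.

move_arm --targets '[{"delta_pos": [-0.03, 0.6, -0.09], "angular": [0, 0, 0], "grip": 0.6}, {"delta_pos": [0, 0, 0], "angular": [0, 0, 0], "grip": 0.6}]'

```text
t: 9.15
tool_pos: [0.5292, 0.0647, 0.1413]
tcp_rot: [0.41, -0.409, -0.576, 0.577]
force: [-0.9, -0.6, 0.6]
opening: 0.0515
```

```bash
python3 -c "from h import *;look(9)"
```

```text
{'t': 9.15, 'tool_pos': [0.5292, 0.0647, 0.1413], 'force': [-0.9228, -0.6385, 0.56], 'ft_torque': [-0.0391, -0.0144, -0.0036], 'opening': 0.0515} j6 -1.886 yaw 4.376
(array([275.78112955, 284.12451818]), 5967.0) (array([269.20652174, 205.11413043]), 92.0) zside 0.1591346289996879 zwrist 0.1596537076536761
```

move_arm --targets '[{"delta_pos": [0, 0, 0], "angular": [0, 0, 0], "grip": 0.3}, {"delta_pos": [0, 0, 0], "angular": [0, 0, 0], "grip": 0.3}, {"delta_pos": [0, 0, 0], "angular": [0, 0, 0], "grip": 0.3}, {"delta_pos": [0, 0, 0], "angular": [0, 0, 0], "grip": 0.3}]'

```text
t: 9.65
tool_pos: [0.5297, 0.0651, 0.1424]
tcp_rot: [-0.409, 0.409, 0.577, -0.577]
force: [-2.2, 2.6, 1.0]
opening: 0.0351
```

```bash
python3 -c "from h import *;look(10)"
```

```text
{'t': 9.65, 'tool_pos': [0.5297, 0.0651, 0.1424], 'force': [-2.1696, 2.6064, 1.0155], 'ft_torque': [0.3049, 0.2413, 0.0516], 'opening': 0.0351} j6 -1.886 yaw -1.908
(array([275.18132034, 281.84837227]), 6056.5) (array([269.69736842, 205.38377193]), 76.0) zside 0.15828888168173325 zwrist 0.1595427945056072
```

move_arm --targets '[{"delta_pos": [0, 0.014, 0], "angular": [0, 0.15, 0], "grip": 0.3}, {"delta_pos": [0, 0.014, 0], "angular": [0, 0.15, 0], "grip": 0.3}, {"delta_pos": [0, 0.014, 0], "angular": [0, 0.15, 0], "grip": 0.3}, {"delta_pos": [0, 0.014, 0], "angular": [0, 0.15, 0], "grip": 0.3}, {"delta_pos": [0, 0.014, 0], "angular": [0, 0.15, 0], "grip": 0.3}]'

```text
t: 10.25
tool_pos: [0.5297, 0.0652, 0.1415]
tcp_rot: [0.593, -0.593, -0.385, 0.385]
force: [-2.2, 2.9, 0.6]
opening: 0.0354
```

```bash
python3 -c "from h import *;look(11)"
```

```text
{'t': 10.25, 'tool_pos': [0.5297, 0.0652, 0.1415], 'force': [-2.229, 2.9155, 0.5813], 'ft_torque': [0.5876, 0.1827, 0.1512], 'opening': 0.0354} j6 -1.13 yaw 5.131
(array([275.03531247, 282.09643864]), 6088.5) (array([266.20775623, 205.78393352]), 180.5) zside 0.15723470983678434 zwrist 0.1577671670824733
```

View pics/wrist11.png

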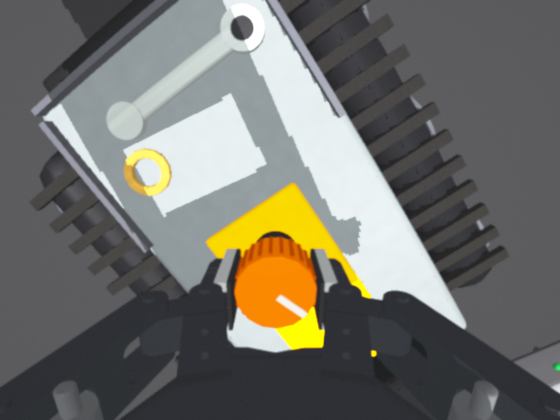

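move_arm --targets '[{"delta_pos": [0, 0.014, 0], "angular": [0, 0.15, 0], "grip": 0.3}, {"delta_pos": [0, 0.014, 0], "angular": [0, 0.15, 0], "grip": 0.3}, {"delta_pos": [0, 0.014, 0], "angular": [0, 0.15, 0], "grip": 0.3}, {"delta_pos": [0, 0.014, 0], "angular": [0, 0.15, 0], "grip": 0.3}, {"delta_pos": [0, 0.014, 0], "angular": [0, 0.15, 0], "grip": 0.3}]'

```text
t: 10.85
tool_pos: [0.5298, 0.0653, 0.1409]
tcp_rot: [0.693, -0.692, -0.142, 0.142]
force: [-1.8, 4.0, 0.4]
opening: 0.0349
```

move_arm --targets '[{"delta_pos": [0, 0.014, 0], "angular": [0, 0.15, 0], "grip": 0.3}, {"delta_pos": [0, 0.014, 0], "angular": [0, 0.15, 0], "grip": 0.3}, {"delta_pos": [0, 0.014, 0], "angular": [0, 0.15, 0], "grip": 0.3}, {"delta_pos": [0, 0.014, 0], "angular": [0, 0.15, 0], "grip": 0.3}, {"delta_pos": [0, 0.014, 0], "angular": [0, 0.15, 0], "grip": 0.3}]'

```text
t: 11.35
tool_pos: [0.5299, 0.0653, 0.1403]
tcp_rot: [0.697, -0.696, 0.121, -0.122]
force: [-0.7, 4.0, 1.4]
opening: 0.0352
```

```bash
python3 -c "from h import *;look(12)"
```

```text
{'t': 11.35, 'tool_pos': [0.5299, 0.0653, 0.1403], 'force': [-0.7073, 4.0067, 1.3638], 'ft_torque': [0.6537, 0.1092, 0.1567], 'opening': 0.0352} j6 0.366 yaw -5.938
(array([275.04048749, 282.65982333]), 6113.0) (array([261.54861111, 205.74131944]), 96.0) zside 0.15760126036398023 zwrist 0.15598946341917244
```

View pics/wrist12.png

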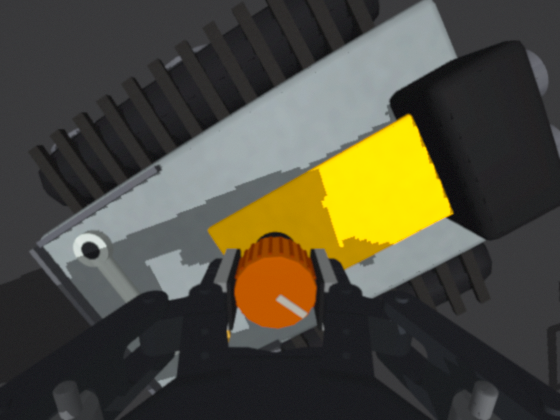

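The index line is steady in the gripper frame, and the head has gone down to about 156 mm after 2.25 rad forward. I'll continue to joint 6 ≈ 2.47.

move_arm --targets '[{"delta_pos": [0, 0.014, 0], "angular": [0, 0.15, 0], "grip": 0.3}, {"delta_pos": [0, 0.014, 0], "angular": [0, 0.15, 0], "grip": 0.3}, {"delta_pos": [0, 0.014, 0], "angular": [0, 0.15, 0], "grip": 0.3}, {"delta_pos": [0, 0.014, 0], "angular": [0, 0.15, 0], "grip": 0.3}, {"delta_pos": [0, 0.014, 0], "angular": [0, 0.15, 0], "grip": 0.3}]'

```text
t: 11.95
tool_pos: [0.53, 0.0652, 0.1395]
tcp_rot: [0.605, -0.604, 0.367, -0.367]
force: [1.2, 4.9, -3.3]
opening: 0.0347
```

move_arm --targets '[{"delta_pos": [0, 0.014, 0], "angular": [0, 0.15, 0], "grip": 0.3}, {"delta_pos": [0, 0.014, 0], "angular": [0, 0.15, 0], "grip": 0.3}, {"delta_pos": [0, 0.014, 0], "angular": [0, 0.15, 0], "grip": 0.3}, {"delta_pos": [0, 0.014, 0], "angular": [0, 0.15, 0], "grip": 0.3}, {"delta_pos": [0, 0.014, 0], "angular": [0, 0.15, 0], "grip": 0.3}]'

```text
t: 12.45
tool_pos: [0.5301, 0.065, 0.1388]
tcp_rot: [-0.428, 0.427, -0.563, 0.563]
force: [0.6, 3.6, 0.6]
opening: 0.0348
```

move_arm --targets '[{"delta_pos": [0, 0.014, 0], "angular": [0, 0.15, 0], "grip": 0.3}, {"delta_pos": [0, 0.014, 0], "angular": [0, 0.15, 0], "grip": 0.3}, {"delta_pos": [0, 0.014, 0], "angular": [0, 0.15, 0], "grip": 0.3}, {"delta_pos": [0, 0.014, 0], "angular": [0, 0.15, 0], "grip": 0.3}, {"delta_pos": [0, 0, 0], "angular": [0, 0, 0], "grip": 0.3}]'

```text
t: 12.95
tool_pos: [0.53, 0.065, 0.1384]
tcp_rot: [0.244, -0.243, 0.664, -0.664]
force: [-0.0, 4.5, 1.0]
opening: 0.0351
```

```bash
python3 -c "from h import *;look(13)"
```

```text
{'t': 12.95, 'tool_pos': [0.53, 0.065, 0.1384], 'force': [-0.0212, 4.4983, 1.0476], 'ft_torque': [0.6382, 0.046, -0.0862], 'opening': 0.0351} j6 2.459 yaw -3.844
(array([275.04494691, 282.64221269]), 6059.0) (array([265.13528932, 206.8402608 ]), 204.5) zside 0.15406407623676802 zwrist 0.15616867926412026
```

move_arm --targets '[{"delta_pos": [0, 0, 0], "angular": [0, 0, 0], "grip": 0.6}, {"delta_pos": [0, 0, 0], "angular": [0, 0, 0], "grip": 0.6}, {"delta_pos": [0, 0, 0], "angular": [0, 0, 0], "grip": 0.6}]'

```text
t: 13.35
tool_pos: [0.5298, 0.0643, 0.1382]
tcp_rot: [-0.242, 0.243, -0.664, 0.665]
force: [-0.6, 0.4, 0.5]
opening: 0.0512
```

```bash
python3 -c "from h import *;look(14)"
```

```text
{'t': 13.35, 'tool_pos': [0.5298, 0.0643, 0.1382], 'force': [-0.6479, 0.3755, 0.526], 'ft_torque': [0.0103, -0.0242, -0.0073], 'opening': 0.0512} j6 2.463 yaw 2.441
(array([273.78721932, 283.74377717]), 6019.5) (array([265.26323988, 206.82398754]), 214.0) zside 0.1541070675461111 zwrist 0.15639260450843082
```

View pics/wrist14.png

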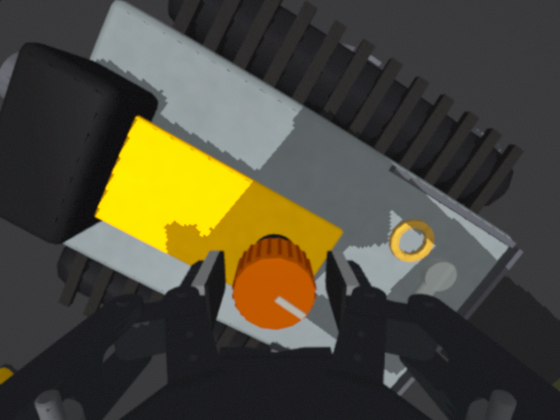

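Forward so far is 4.35 rad. The side view puts the head about 10.2 mm below the start, as expected. I'll swing back 1.95 rad with the grip open, then regrip for the last 1.9 rad.

move_arm --targets '[{"delta_pos": [0, 0, 0], "angular": [0, -0.15, 0], "grip": 0.6}, {"delta_pos": [0, 0, 0], "angular": [0, -0.15, 0], "grip": 0.6}, {"delta_pos": [0, 0, 0], "angular": [0, -0.15, 0], "grip": 0.6}, {"delta_pos": [0, 0, 0], "angular": [0, -0.15, 0], "grip": 0.6}, {"delta_pos": [0, 0, 0], "angular": [0, -0.15, 0], "grip": 0.6}]'

```text
t: 13.95
tool_pos: [0.5298, 0.0646, 0.1383]
tcp_rot: [-0.47, 0.47, -0.528, 0.528]
force: [-0.9, -0.9, -0.2]
opening: 0.0508
```

move_arm --targets '[{"delta_pos": [0, 0, 0], "angular": [0, -0.15, 0], "grip": 0.6}, {"delta_pos": [0, 0, 0], "angular": [0, -0.15, 0], "grip": 0.6}, {"delta_pos": [0, 0, 0], "angular": [0, -0.15, 0], "grip": 0.6}, {"delta_pos": [0, 0, 0], "angular": [0, -0.15, 0], "grip": 0.6}, {"delta_pos": [0, 0, 0], "angular": [0, -0.15, 0], "grip": 0.6}]'

```text
t: 14.45
tool_pos: [0.5298, 0.0645, 0.1382]
tcp_rot: [-0.631, 0.631, -0.319, 0.319]
force: [0.2, -0.6, 0.1]
opening: 0.0512
```

move_arm --targets '[{"delta_pos": [0, 0, 0], "angular": [0, -0.15, 0], "grip": 0.6}, {"delta_pos": [0, 0, 0], "angular": [0, -0.15, 0], "grip": 0.6}, {"delta_pos": [0, 0, 0], "angular": [0, -0.15, 0], "grip": 0.6}, {"delta_pos": [0, 0, 0], "angular": [0, 0, 0], "grip": 0.6}]'

```text
t: 14.85
tool_pos: [0.5298, 0.0646, 0.1383]
tcp_rot: [-0.686, 0.686, -0.172, 0.173]
force: [-0.2, 0.5, -0.1]
opening: 0.0514
```

move_arm --targets '[{"delta_pos": [0, 0, 0], "angular": [0, 0, 0], "grip": 0.3}, {"delta_pos": [0, 0, 0], "angular": [0, 0, 0], "grip": 0.3}, {"delta_pos": [0, 0, 0], "angular": [0, 0, 0], "grip": 0.3}, {"delta_pos": [0, 0, 0], "angular": [0, 0, 0], "grip": 0.3}]'

```text
t: 15.25
tool_pos: [0.5296, 0.0647, 0.1383]
tcp_rot: [-0.686, 0.686, -0.173, 0.173]
force: [-1.4, -0.2, 0.9]
opening: 0.0348
```

```bash
python3 -c "from h import *;look(15)"
```

```text
{'t': 15.25, 'tool_pos': [0.5296, 0.0647, 0.1383], 'force': [-1.4193, -0.2373, 0.9416], 'ft_torque': [0.0286, 0.2895, -0.0528], 'opening': 0.0348} j6 0.515 yaw 0.494
(array([275.09259259, 281.40691285]), 6066.0) (array([261.10288066, 206.62139918]), 81.0) zside 0.15493933790753303 zwrist 0.15401049467817568
```

View pics/wrist15.png

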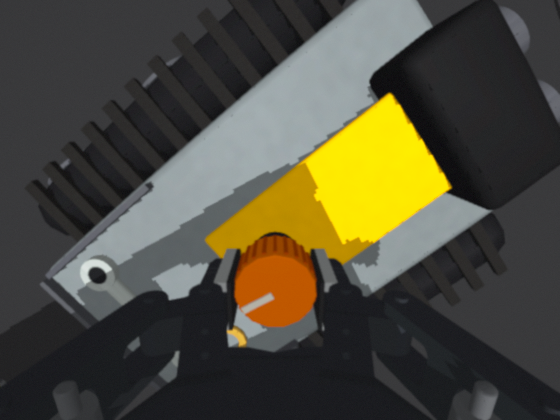

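The index line now points lower left, at (270,297) to (243,308). That is about 1.95 rad from before, so the bolt stayed put while I swung back. Now the last stroke.

move_arm --targets '[{"delta_pos": [0, 0.014, 0], "angular": [0, 0.145, 0], "grip": 0.3}, {"delta_pos": [0, 0.014, 0], "angular": [0, 0.145, 0], "grip": 0.3}, {"delta_pos": [0, 0.014, 0], "angular": [0, 0.145, 0], "grip": 0.3}, {"delta_pos": [0, 0.014, 0], "angular": [0, 0.145, 0], "grip": 0.3}, {"delta_pos": [0, 0.014, 0], "angular": [0, 0.145, 0], "grip": 0.3}]'

```text
t: 15.85
tool_pos: [0.5294, 0.065, 0.1373]
tcp_rot: [-0.579, 0.579, -0.407, 0.406]
force: [-1.7, 0.6, 2.8]
opening: 0.0353
```

move_arm --targets '[{"delta_pos": [0, 0.014, 0], "angular": [0, 0.145, 0], "grip": 0.3}, {"delta_pos": [0, 0.014, 0], "angular": [0, 0.145, 0], "grip": 0.3}, {"delta_pos": [0, 0.014, 0], "angular": [0, 0.145, 0], "grip": 0.3}, {"delta_pos": [0, 0.014, 0], "angular": [0, 0.145, 0], "grip": 0.3}, {"delta_pos": [0, 0.014, 0], "angular": [0, 0.145, 0], "grip": 0.3}]'

```text
t: 16.35
tool_pos: [0.5294, 0.0653, 0.1364]
tcp_rot: [0.397, -0.397, 0.586, -0.585]
force: [-1.4, 1.6, 1.2]
opening: 0.0352
```

move_arm --targets '[{"delta_pos": [0, 0.014, 0], "angular": [0, 0.145, 0], "grip": 0.3}, {"delta_pos": [0, 0.014, 0], "angular": [0, 0.145, 0], "grip": 0.3}, {"delta_pos": [0, 0.014, 0], "angular": [0, 0.145, 0], "grip": 0.3}, {"delta_pos": [0, 0, 0], "angular": [0, 0, 0], "grip": 0.3}, {"delta_pos": [0, 0, 0], "angular": [0, 0, 0], "grip": 0.3}]'

```text
t: 16.85
tool_pos: [0.5295, 0.0654, 0.1363]
tcp_rot: [0.264, -0.264, 0.656, -0.655]
force: [-2.4, 4.3, 0.7]
opening: 0.0352
```

```bash
python3 -c "
from h import *;look(16)
cv2.imwrite('pics/top16.png',robot.grab_frame('top')[:,:,::-1])"
```

```text
{'t': 16.85, 'tool_pos': [0.5295, 0.0654, 0.1363], 'force': [-2.4384, 4.2562, 0.6568], 'ft_torque': [0.7619, 0.2534, -0.0988], 'opening': 0.0352} j6 2.396 yaw -3.907
(array([275.16614282, 281.4862145 ]), 6045.0) (array([265.29084967, 207.36437908]), 204.0) zside 0.1524511976157629 zwrist 0.15410964528741855
```

View pics/wrist16.png

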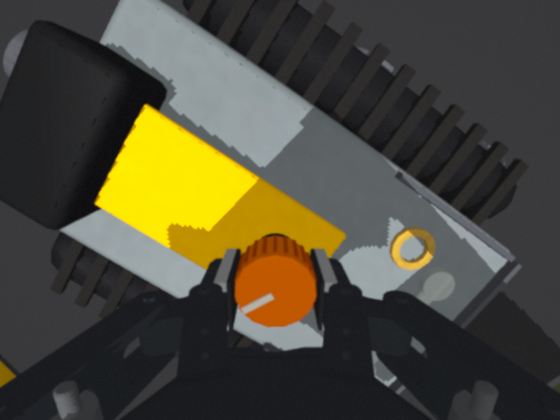

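View pics/top16.png

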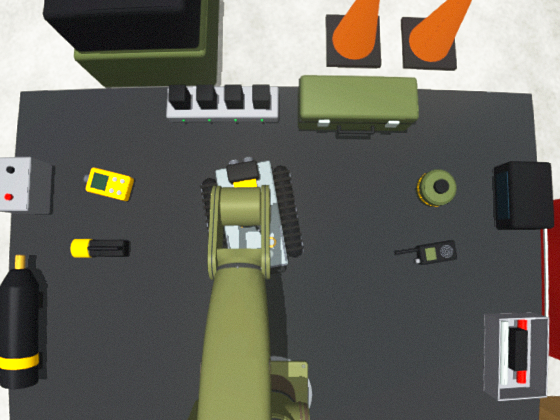

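Forward total is 6.23 rad, the head is about 12–13 mm below the start, and the index line has not slipped. The bystanders are at their original pixels in the top view. Handing in with the bolt gripped.

```bash
python3 -c "
from h import *;s=st();print(abs(s['joint_vel']).max());robot.sign_off()"
```

```text
{'t': 17.0, 'tool_pos': [0.5295, 0.0654, 0.1363], 'force': [-2.0213, 4.8482, 0.9129], 'ft_torque': [0.8107, 0.224, -0.0046], 'opening': 0.035} j6 2.397 yaw -3.906
0.0016807691266593951
the job is handed in; nothing more can be done
```

I turned the bolt back until it dropped into the thread, wound it forward one full turn, and handed the job in with the bolt still gripped. `sign_off` reports no verdict, so everything below comes from my own checks.

- **Backward:** the drop showed after about 1.95 rad, opening the grip at 0.9, 1.35, 1.65 and 1.95 rad. The head went down about 5.3 mm in both the side and wrist views, against about 6 mm expected.
- **Forward:** 6.23 rad from the drop, in two strokes with one regrip, going by the wrist joint. The index line on the bolt showed no slip.
- **Height:** the side view puts the head about 12 to 13 mm below the start. The wrist view reads about 11 mm and disagrees by up to 2 mm, because its reading shifts with the tool's angle. Both are inside the 9.5 to 14.5 mm window.
- **Hold:** at hand-in the opening was 35 mm with a 30 N squeeze set, and joint speeds were under 0.002 rad/s. I did not measure the finger contact force directly.
- **Other kit:** the radio, canister, detector and lamp look unmoved in the last top view. The washer and most of the spanner, seen from the wrist camera, also look in place on the deck.
- **Time:** 17.0 s of the 72 s allowed.

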